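Hang the short pipette back on its stand

ROBOT

A 6-joint arm with a two-finger parallel gripper is mounted at the origin on a cart in front of the work surface, level with it; the furniture and walls round the work are solid. World frame = base frame: x ahead of the robot, y to its left, z up, the work surface at z = 0. Lengths are in mm, angles in rad, forces in N, time in s.
With the tool pointing down it reaches from about 300 to 750 mm from the base axis. Payload 8.5 kg.
Tool frame: the origin (TCP) lies at the very end of the fingers, on their centre line; the grasp point (between the pads) lies 19 mm behind it; z points along the fingers, y is the direction in which the jaws open and shut (so a half turn about z gives the same grasp; the last joint's range is limited). The gripper opens to 88 mm and grips with 3 to 60 N. Pads are 18 mm wide; open, the fingers measure 123 mm over their backs; the gripper's body (75 mm by 187 mm) begins 45 mm behind the grasp point.
Start: joints at [-1.396, 0.381, 1.297, -0, 1.464, -0.215], TCP at [208.995, -508.726, 238.748] pointing down, gripper open.
Joint ranges: [-3.11, 3.11], [-0.89, 2.33], [0.22, 2.48], [-1.42, 4.56], [0.17, 2.85], [-2.88, 2.88]. Speed limits (rad/s): [2.39, 2.39, 3.14, 3.14, 3.14, 3.14].

INTERFACE

Orientations are given as a rotation vector (axis times angle).
In Python, from rig import manip gives the robot as it stands. The module is installed in compiled form; this text tells all that it offers.
- The arm moves only by the shell command python3 -m inch 'ROWS' [FORCE]. ROWS is a JSON object of lists of equal length, an entry for each row: "travel": the shift along the tool's x, y, z in cm, a list of three; "twist": the turn, a rotation vector about the tool's x, y, z in degrees, a list of three; "fingers": the gripper command: -1 is shut, 1 is fully open, values between are in proportion. A call has exactly 5 rows; each row shifts and turns the commanded pose from where the row before left it, along the tool's axes as they then stand; what a row does not reach is not made up. A row lasts 1/10 s, in which the tool goes at most 50 mm and 8.59 degrees, less where a joint would pass 70% of its speed; a pose out of reach is approached as far as the arm can. A call with a gripper value outside its range is refused whole. The fingers move at their own pace and stop on an object; FORCE is the grip in N (left out, the last holds). Time passes only in rows, so rows that do not move let the fingers close, or fill a call up. It gives the time, the measured TCP pose, the force and the opening at its end, in the units of the state.
- manip.observe(): the state, without advancing time (a new reading comes with each control period).
- manip.read_camera(name): name is "side" or "top" or "wrist"; returns a dict with "img" (420x560x3 uint8, red, green, blue), "K" (3x3 intrinsics, pixels), "R" (3x3) and "t" (3): a world point X has camera coordinates R X + t. Camera axes: x right, y down, z forward; pixel columns grow to the right and rows downward; lengths in mm; the calibration is good to about 2 mm. The wrist camera is an equidistant fisheye: a pixel r from the principal point sees the ray r / f radians off the axis. A picture is of the moment at which its call begins. There is no depth.
- manip.close_job(): hands the job in, once; it reports no verdict.
The state is a dict: "time": time; "joints": joint angles; "qd": joint speeds; "effort": joint torques, N m; "tcp_pos": TCP position; "ee_rot": TCP orientation; "ft_force": force on the tool from outside, world axes, zero at the start; "wrist_torque": the same for the moment, N m; "gripper_width": finger opening in mm.
Only numpy, scipy, OpenCV 4.12 (cv2) and the standard library are available. Lean on these libraries where they do the work, as an engineer would, in place of code of your own. Each camera call takes 0.05 s, during which the arm holds its last target.

TASK

The short hand pipette lying loose on the worktop must go back on its stand. Pick it up (the two domed bosses on its handle are the place to grip), lift it clear, ease the grip so that it swings nose down and hangs plumb between the fingers, then take a firm grip again and hang it in the free middle fork of the stand between the other two, which is open in front: set it down gently, without dropping it, until its square flange rests on the prongs behind the front lips, and let go. Do not disturb the two pipettes already hanging there or the loose things on the worktop.

Things in the scene. Friction and masses are not known exactly. Their poses are not given: they have to be found in the camera images.
- pipette_grip (a point): Grip point of the loose pipette, on its axis between its two hard domed bosses (9 mm radius, 32 mm apart over the tops). x: from nose to button; y: boss to boss (grip along it); z: to the finger hook. It lies on flange and nose, hook up, x climbing 0.154 rad, this point 27 mm up. Pinched on the domes it can turn about y: 35 N or more holds it as it lies, 3 to 6 N lets it swing plumb (some seconds).
- pipette_button (a point): Top of the plunger button (22 mm across) of the loose pipette, 30 mm from the grip point along +x; same axes. The pipette is white and grey with a steel sleeve, 190 mm long, 0.12 to 0.16 kg, centre of mass 70 mm from the grip point towards the nose. Its handle is 26 mm wide (y) and 24 mm deep (z); the finger hook reaches 28 mm from the axis.
- pipette_flange (a point): Centre of the underside (nose side) of the loose pipette's square flange, on the axis, 48 mm from the grip point; same axes. The flange is 40 x 40 mm and 6 mm thick; below it the round sleeve is 16 mm across for 52 mm, then the nose narrows from 13 to 6 mm.
- pipette_nose (a point): End of the loose pipette's nose, 160 mm from the grip point along -x; same axes. Behind the place where the pipette lies stands a fixed table fan, its head at world x = 0.59 to 0.79 m, y = 0.14 to 0.56 m, from 0.16 m above the worktop upwards: after lifting, move off to the right of it before turning the gripper.
- free_fork (a point): Where the centre of the flange's underside must rest: on the two prongs of the stand's free middle fork, 150 mm above the worktop. x: from the fork's open front to its closed back; y: along the row of forks; z: up. The gap is 20 mm wide, open in front, from x = -34 mm to +27 mm (beam); each prong is 12 mm wide, 8 mm thick, with a lip 6.5 mm high on its front end (x = -34 to -26 mm).
- pipette_stand: The fixed stand: grey base 120 x 270 x 12 mm, two steel rods behind, white beam with three forks 105 mm apart. Origin under the free middle fork, on the worktop, same axes as free_fork. Nothing of the stand is higher than the fork lips; only the two hung pipettes rise above them.
- hung_pipette_l_grip (a point): Grip point of the pipette hanging in the left outer fork (y = +105 mm from free_fork): same shape as the loose one, nose down; its top is 30 mm above this point, which is 48 mm above the prongs. Leave it.
- hung_pipette_r_grip (a point): The same for the pipette in the right outer fork (y = -105 mm from free_fork). Leave it.
- tape_roll: Loose roll of paper tape, 67 mm across, 18 mm high, lying flat near the front edge; origin at the centre of its underside. Leave it.
- bench_timer: Loose bench timer, 66 x 66 x 18 mm, lying on the worktop to the right; origin at the centre of its underside. Leave it.
- marker_black: Loose marker pen, 135 mm long, 20 mm thick, lying in front of the stand near the front edge; origin at the middle of its underside. Leave it.

How it is judged (in metres and radians):
On the way:
1. the pipette is held firmly, hanging plumb nose down (within 0.3 rad) and clear of the worktop, before it goes into the stand (angle between pipette_grip's own x axis and vertical below 0.3 rad and height (world z) of pipette_nose above 0.01 m and contact force between the fingers and pipette above 14 N and horizontal distance between pipette_flange and free_fork above 0.045 m), for 0.3 s.
At the end, for the whole second after the job is handed in: The pipette hangs released and at rest, nose down (axis within 0.1 rad of vertical), in the free middle fork: underside of its flange within 12 mm sideways and 4 mm in height of the seat. The two other pipettes still hang; tape roll, timer and marker lie where they were (horizontal distance between pipette_flange and free_fork below 0.012 m and z of pipette_flange in the frame of free_fork between -0.004 and 0.004 m and angle between pipette_grip's own x axis and vertical below 0.1 rad and linear speed of pipette below 0.03 m/s); the robot touches nothing.
It fails at once if the pipette is let go more than 12 mm above its seat in the fork (dropped in) (horizontal distance between pipette_flange and free_fork below 0.03 m and z of pipette_flange in the frame of free_fork above 0.012 m and contact force between anything else and pipette below 0.02 N).
It fails at once if one of the pipettes already hanging in the stand is disturbed (its grip point moves more than 15 mm) (distance of any of hung_pipette_l_grip, hung_pipette_r_grip from where it was at the start of the episode above 0.015 m).
It fails at once if the tape roll, the timer or the marker is shoved more than 20 mm (distance of any of tape_roll, bench_timer, marker_black from where it was at the start of the episode above 0.02 m).
It also fails if it takes over 58 s, if anything falls off the work surface, if the arm or the gripper's body presses on something with over 40 N, if the wrist force passes 120 N, or if a joint passes its speed limit or range.

## Working session

There is one attempt and no reset: what is moved stays moved. The work goes in short steps, Python scripts to look and compute and a shell command to move; the robot and the scene stay as the last step left them, time stands still between calls to the robot, and variables do not carry over. Pictures are saved under pics/ and viewed, and the job is handed in when it is done.

```bash
mkdir -p pics; python3 - <<'E'
from rig import manip
import cv2,numpy as np,pickle
d={}
for n in("side","top","wrist"):
    c=manip.read_camera(n); d[n]=c
    cv2.imwrite(f"pics/a_{n}.png",c["img"][...,::-1]); print(n,c["K"].tolist(),np.round(c["R"],3).tolist(),np.round(c["t"],1).tolist())
pickle.dump(d,open("a.pkl","wb"))
s=manip.observe();print(s["time"],s["tcp_pos"],s["ee_rot"],s["gripper_width"])
E
```

```text
side [[458.4847766097845, 0.0, 281.79752380551986], [0.0, 458.4847766097845, 205.72292436965785], [0.0, 0.0, 1.0]] [[-0.861, -0.509, -0.011], [-0.301, 0.527, -0.795], [0.411, -0.681, -0.607]] [437.7, 270.0, 1127.1]
top [[414.0674665170819, 0.0, 276.4405100655132], [0.0, 414.0674665170819, 206.7778177781113], [0.0, 0.0, 1.0]] [[0.023, -1.0, 0.012], [-0.997, -0.024, -0.075], [0.075, -0.01, -0.997]] [-31.1, 534.0, 1147.3]
wrist [[325.19226210127806, 0.0, 278.006870768327], [0.0, 325.19226210127806, 214.8611646803512], [0.0, 0.0, 1.0]] [[0.381, -0.924, -0.0], [-0.89, -0.367, 0.27], [-0.25, -0.103, -0.963]] [-549.1, -37.3, 390.1]
0.15 [ 208.96107221 -508.53639739  238.30642039] [-3.08106416e+00 -6.08245451e-01 -4.83954480e-05] 87.9713238823506
```

View pics/a_side.png

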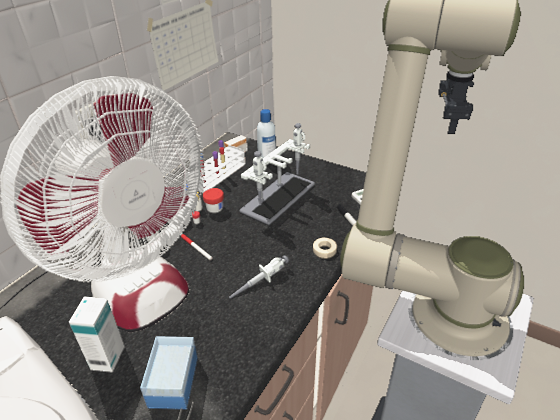

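View pics/a_top.png

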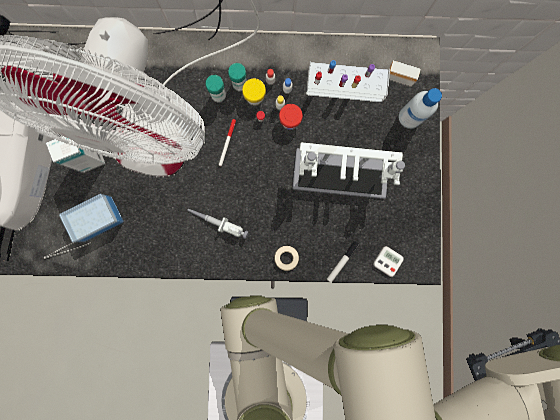

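View pics/a_wrist.png

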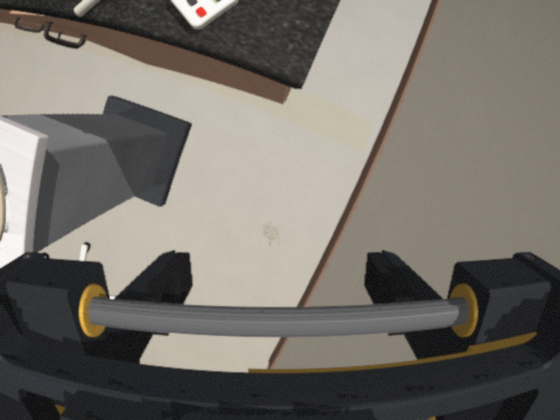

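The side and top views show the loose pipette (top: nose about (188,210), button about (246,236)), the stand about (350,165), tape (287,258), timer (388,262) and marker (341,262). I'll zoom in on these.

```bash
python3 - <<'E'
import cv2,pickle,numpy as np
d=pickle.load(open("a.pkl","rb"))
t=d["top"]["img"][...,::-1];s=d["side"]["img"][...,::-1]
a=cv2.resize(t[195:255,180:260],(800,600),interpolation=cv2.INTER_CUBIC)
b=cv2.resize(t[130:220,285:415],(780,540),interpolation=cv2.INTER_CUBIC)
c=cv2.resize(s[110:230,215:355],(700,600),interpolation=cv2.INTER_CUBIC)
e=cv2.resize(s[245:305,220:300],(800,600),interpolation=cv2.INTER_CUBIC)
for n,i in zip("1234",(a,b,c,e)): cv2.imwrite(f"pics/b{n}.png",i)
E
```

```text
(no output)
```

View pics/b1.png

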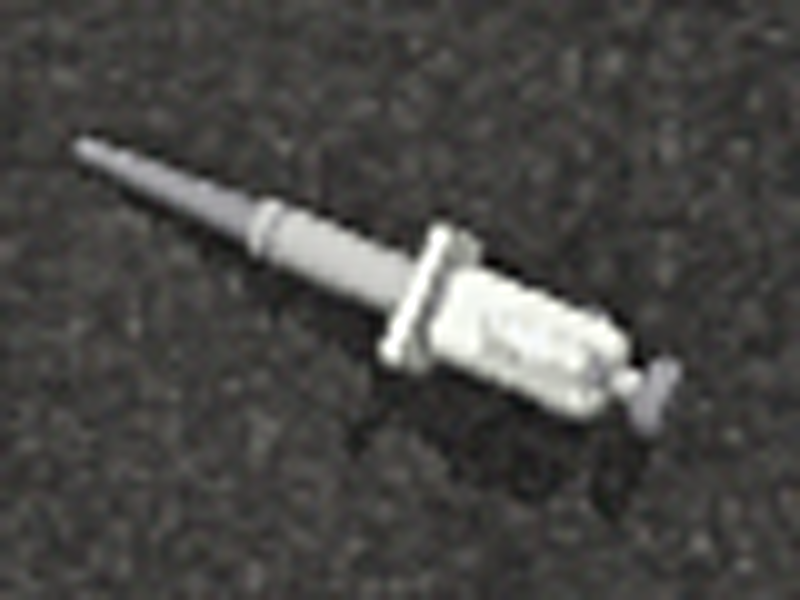

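View pics/b2.png

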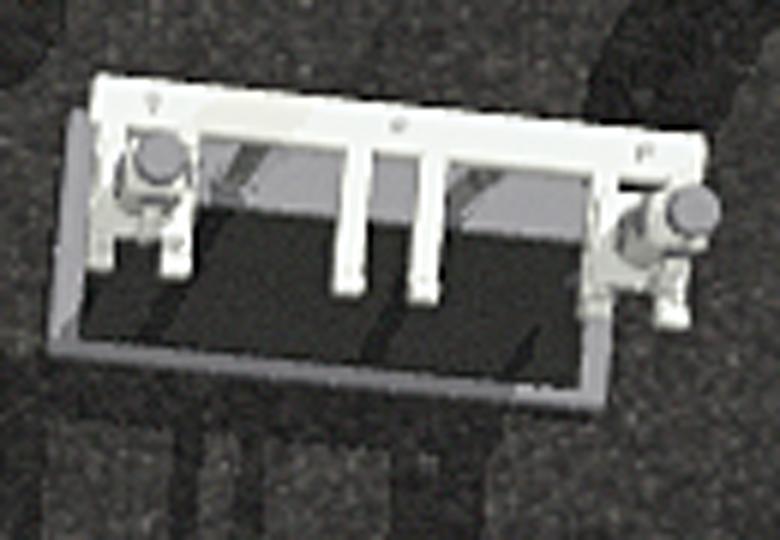

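View pics/b3.png

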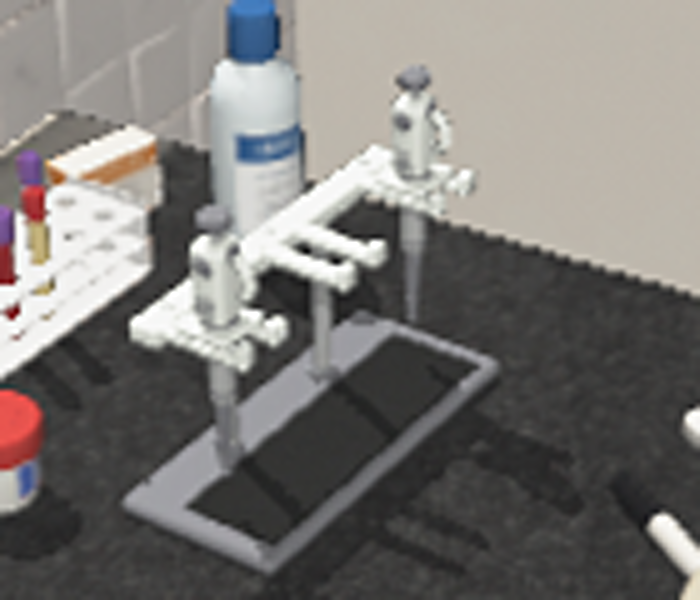

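View pics/b4.png

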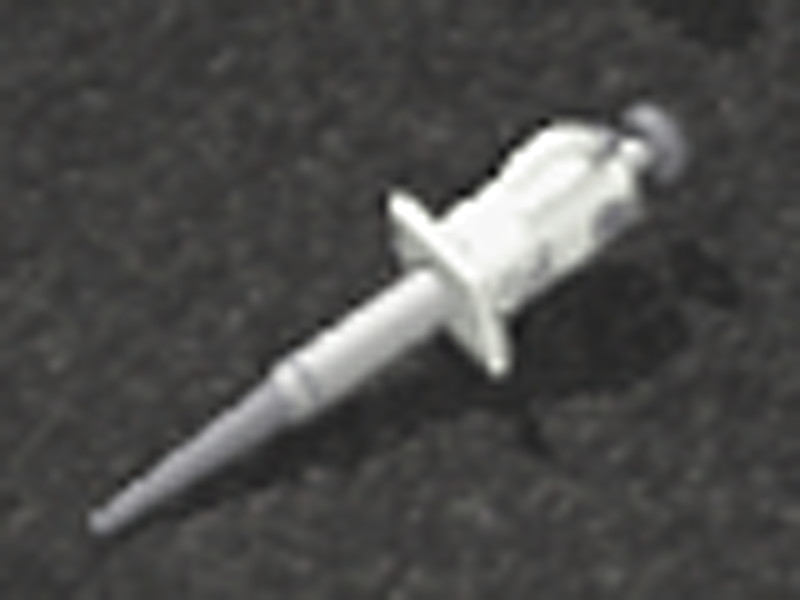

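```bash
cat > h.py <<'E'
import numpy as np,pickle,cv2
d=pickle.load(open("a.pkl","rb"))
def ray(c,p):
    K,R,t=c["K"],c["R"],c["t"]
    v=R.T@np.linalg.solve(K,[p[0],p[1],1.]); return -R.T@t, v/np.linalg.norm(v)
def plane(c,p,z):
    o,v=ray(c,p); return o+v*(z-o[2])/v[2]
def tri(c1,p1,c2,p2):
    A=0;b=0
    for c,p in((c1,p1),(c2,p2)):
        o,v=ray(c,p);M=np.eye(3)-np.outer(v,v);A=A+M;b=b+M@o
    return np.linalg.solve(A,b)
def cr(p,off,s): return ((p[0]+.5)/s-.5+off[0],(p[1]+.5)/s-.5+off[1])
def proj(c,X):
    q=c["K"]@(c["R"]@X+c["t"]); return q[:2]/q[2]
E
python3 - <<'E'
from h import *
np.set_printoptions(precision=1,suppress=True)
T,S=d["top"],d["side"]
P=lambda p:cr(p,(180,195),10); B=lambda p:cr(p,(285,130),6); C=lambda p:cr(p,(215,110),5); E=lambda p:cr(p,(220,245),10)
n1=plane(T,P((80,147)),3);n2=plane(S,E((97,524)),3);nt=tri(T,P((80,147)),S,E((97,524)))
b1=plane(T,P((660,398)),31);b2=plane(S,E((660,140)),31);bt=tri(T,P((660,398)),S,E((660,140)))
print(n1,n2,nt);print(b1,b2,bt)
for n,b in((n1,b1),(n2,b2),(nt,bt)):
    v=b-n;print("len",np.linalg.norm(v),"yaw",np.degrees(np.arctan2(v[1],v[0])),"grip",n+v*160/190)
# mid sleeve/flange axis pts from top
for p,z in (((262,228),27-100*.1534),((345,262),27-70*.1534),((430,297),20)): print("axis",plane(T,P(p),z))
# stand
L=[plane(T,B((162,158)),228),tri(T,B((162,158)),S,C((213,215)))]
R=[plane(T,B((692,212)),228),tri(T,B((692,212)),S,C((412,75)))]
print("hung L",L,"R",R)
for l,r in zip(L,R): v=l-r;print(np.degrees(np.arctan2(v[1],v[0])),np.linalg.norm(v),(l+r)/2)
fb=plane(T,B((395,153)),150); ff=plane(T,B((387,290)),153); print("gap back/front",fb,ff,np.linalg.norm(fb-ff),np.degrees(np.arctan2(*(fb-ff)[1::-1])))
print("prong tips side",plane(S,C((337,283)),150),plane(S,C((372,262)),150))
lt=tri(T,B((350,292)),S,C((345,283)));rt=tri(T,B((425,300)),S,C((378,258)));print(lt,rt,plane(T,B((350,292)),156),plane(T,B((425,300)),156),plane(S,C((345,283)),153),plane(S,C((378,258)),153))
bl=plane(T,B((95,75)),150);br=plane(T,B((705,135)),150);print("beam",bl,br,np.degrees(np.arctan2(*(bl-br)[1::-1])))
for n,p in(("tape",(287,258)),("timer",(388,262)),("m",(341,262))):print(n,plane(T,p,15))
E
```

```text
[522.6 234.8   3. ] [525.1 237.5   3. ] [524.2 236.    1.8]
[454.9  65.7  31. ] [456.   68.1  31. ] [455.8  66.3  29.5]
len 184.2929554124138 yaw -111.82438010781168 grip [465.6  92.4  26.6]
len 185.0876133169531 yaw -112.18065994195005 grip [466.9  94.9  26.6]
len 185.0195104800554 yaw -111.9386743320473 grip [466.6  93.1  25.1]
axis [500.3 180.8  11.7]
axis [491.1 156.4  16.3]
axis [481.7 131.7  20. ]
hung L [array([640.2, -95.6, 228. ]), array([642.2, -95.1, 225.4])] R [array([ 624.3, -303.1,  228. ]), array([ 626.6, -303.1,  225.1])]
85.59604646696734 208.0720349457646 [ 632.2 -199.4  228. ]
85.6978503452561 208.56026134916007 [ 634.4 -199.1  225.2]
gap back/front [ 660.7 -201.4  150. ] [ 601.8 -198.1  153. ] 59.05197466149947 -3.249208763727063
prong tips side [ 605.8 -169.   150. ] [ 599.3 -200.5  150. ]
[ 604.8 -182.9  142.5] [ 601.  -214.8  144.5] [ 600.1 -182.   156. ] [ 597.6 -213.5  156. ] [ 599.2 -167.3  153. ] [ 596.  -202.2  153. ]
beam [690.8 -74.  150. ] [ 671.8 -332.8  150. ] 85.80699810713024
tape [391.5 -51.4  15. ]
timer [ 386.9 -335.8   15. ]
m [ 383.8 -203.4   15. ]
```

```bash
cat > go.py <<'E'
# remaining move to target grasp/TCP point in tool axes: python3 go.py x y z yawY(deg of tool y in world)
import sys,numpy as np
from scipy.spatial.transform import Rotation as Ro
from rig import manip
s=manip.observe();R=Ro.from_rotvec(s["ee_rot"]);p=np.array(s["tcp_pos"])
t=np.array([float(a) for a in sys.argv[1:4]]);yw=np.radians(float(sys.argv[4]))
y=np.array([np.cos(yw),np.sin(yw),0]);z=np.array([0,0,-1.]);x=np.cross(y,z)
G=Ro.from_matrix(np.c_[x,y,z])
np.set_printoptions(precision=3,suppress=True)
print("t",round(s["time"],2),"tcp",p,"w",round(s["gripper_width"],1),"F",s["ft_force"])
print("travel cm (tool now)",R.inv().apply(t-p)/10,"| after turn",G.inv().apply(t-p)/10)
print("twist deg",np.degrees((R.inv()*G).as_rotvec()),"joints",s["joints"])
E
python3 -m inch '{"travel":[[0,0,0],[0,0,0],[0,0,0],[0,0,0],[0,0,0]],"twist":[[0,0,-8.5],[0,0,-8.5],[0,0,-8.5],[0,0,-8.5],[0,0,-8.5]],"fingers":[1,1,1,1,1]}' 40; python3 go.py 465.5 92.5 140 -22
```

```text
time: 0.65
tcp_pos: [209.0, -508.6, 238.5]
ee_rot: [-2.646, -1.692, -0.0]
ft_force: [0.5, 1.0, 0.3]
gripper_width: 88.0
t 0.65 tcp [ 208.987 -508.596  238.484] w 88.0 F [0.476 0.965 0.293]
travel cm (tool now) [65.32  -1.939  9.884] | after turn [65.342  1.266  9.848]
twist deg [-0.021 -0.031 -2.813] joints [-1.396  0.381  1.298 -0.     1.464 -0.963]
```

```bash
python3 -m inch '{"travel":[[4.3,0,0],[4.3,0,0],[4.3,0,0],[4.3,0,0],[4.3,0,0]],"twist":[[0,0,-2.8],[0,0,0],[0,0,0],[0,0,0],[0,0,0]],"fingers":[1,1,1,1,1]}'; python3 go.py 465.5 92.5 140 -22
```

```text
time: 1.15
tcp_pos: [293.0, -309.0, 238.6]
ee_rot: [-2.61, -1.748, -0.0]
ft_force: [-0.1, 0.1, 0.7]
gripper_width: 88.3
t 1.15 tcp [ 292.996 -309.027  238.627] w 88.3 F [-0.097  0.091  0.679]
travel cm (tool now) [43.694  0.657  9.872] | after turn [43.691  0.953  9.863]
twist deg [-0.006 -0.013 -0.39 ] joints [-1.092  0.162  1.612  0.     1.368 -0.701]
```

```bash
python3 -m inch '{"travel":[[4.4,0,0.5],[4.4,0,0.5],[4.4,0,0.5],[4.4,0.4,0.5],[4.4,0.4,0.5]],"twist":[[0,0,0],[0,0,0],[0,0,0],[0,0,0],[0,0,0]],"fingers":[1,1,1,1,1]}'; python3 go.py 465.5 92.5 140 -22
```

```text
time: 1.65
tcp_pos: [384.2, -108.6, 213.7]
ee_rot: [2.61, 1.748, 0.0]
ft_force: [0.4, -1.1, -0.5]
gripper_width: 88.4
t 1.65 tcp [ 384.188 -108.603  213.662] w 88.4 F [ 0.428 -1.106 -0.523]
travel cm (tool now) [21.692 -0.143  7.364] | after turn [21.692  0.006  7.366]
twist deg [ 0.018  0.005 -0.386] joints [-0.574  0.139  1.72  -0.     1.283 -0.183]
```

```bash
python3 -m inch '{"travel":[[4.4,0,1.4],[4.4,0,1.4],[4.4,0,1.4],[4.4,0,1.4],[4.1,0,1.7]],"twist":[[0,0,0],[0,0,0],[0,0,0],[0,0,0],[0,0,-0.4]],"fingers":[1,1,1,1,1]}'; python3 go.py 465.5 92.5 140 -22
python3 - <<'E'
from rig import manip
import cv2,pickle,numpy as np
c=manip.read_camera("wrist");pickle.dump(c,open("w1.pkl","wb"));cv2.imwrite("pics/w1.png",c["img"][...,::-1])
c=manip.read_camera("side");pickle.dump(c,open("s1.pkl","wb"));cv2.imwrite("pics/s1.png",c["img"][...,::-1])
E
```

```text
time: 2.15
tcp_pos: [467.0, 92.4, 140.3]
ee_rot: [2.603, 1.758, 0.001]
ft_force: [0.7, -1.2, 1.0]
gripper_width: 88.0
t 2.15 tcp [466.956  92.382 140.31 ] w 88.0 F [ 0.698 -1.166  0.975]
travel cm (tool now) [-0.043 -0.14   0.031] | after turn [-0.044 -0.139  0.031]
twist deg [ 0.04  -0.012  0.069] joints [-0.054  0.357  1.655 -0.     1.129  0.329]
```

View pics/w1.png

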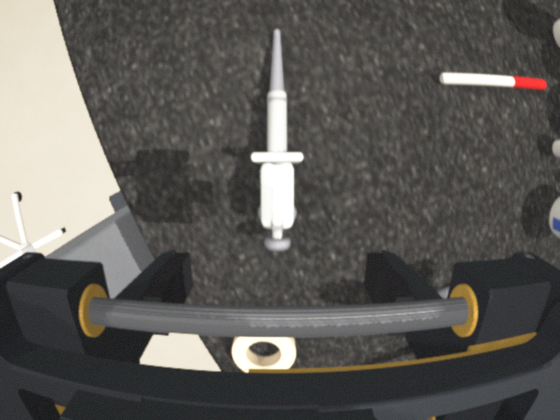

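View pics/s1.png

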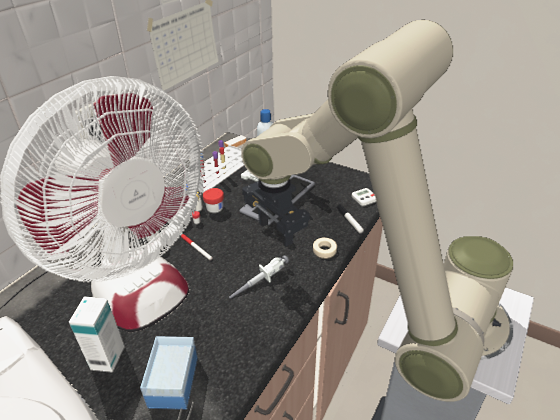

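```bash
cat >> h.py <<'E'
def fray(c,p):
    K,R,t=c["K"],c["R"],c["t"];f=K[0,0]
    u=np.array([p[0]-K[0,2],p[1]-K[1,2]]);r=np.linalg.norm(u);th=r/f
    v=np.r_[u/max(r,1e-9)*np.sin(th),np.cos(th)]
    return -R.T@t,R.T@v
def fplane(c,p,z):
    o,v=fray(c,p);return o+v*(z-o[2])/v[2]
def fproj(c,X):
    q=c["R"]@X+c["t"];th=np.arctan2(np.hypot(q[0],q[1]),q[2]);u=q[:2]/np.hypot(q[0],q[1])
    return c["K"][:2,2]+c["K"][0,0]*th*u
E
python3 - <<'E'
from h import *
np.set_printoptions(precision=1,suppress=True)
c=pickle.load(open("w1.pkl","rb"))
n=fplane(c,(277,29),3);b=fplane(c,(277.5,244),31.6);f=fplane(c,(277,160),19.6)
print("cam",-c["R"].T@c["t"]);print(n,b,f);v=b-n;print(np.linalg.norm(v),np.degrees(np.arctan2(v[1],v[0])))
for h in (42,45): pass
u=v/np.linalg.norm(v);print("grip from button",b-30*u,"from nose",n+160*u,"from flange",f+48*u)
E
python3 - <<'E'
import cv2;i=cv2.imread("pics/w1.png")[10:260,200:360];cv2.imwrite("pics/w1z.png",cv2.resize(i,None,fx=2.4,fy=2.4,interpolation=cv2.INTER_CUBIC))
E
```

```text
cam [493.2 157.8 287.6]
[525.2 238.9   3. ] [456.9  67.4  31.6] [482.2 131.7  19.6]
186.87677520648873 -111.7221812670219
grip from button [467.8  94.9  27. ] from nose [466.7  92.1  27.5] from flange [464.6  87.6  26.9]
```

View pics/w1z.png

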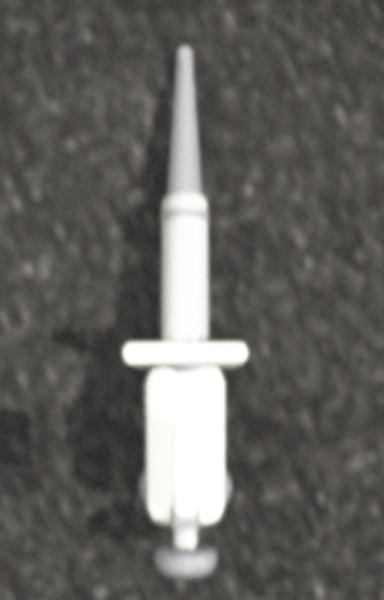

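```bash
python3 -m inch '{"travel":[[0,0,3.3],[0,0,3.3],[0,0,3.3],[0,0,2.2],[0,0,1.1]],"twist":[[0,0,0],[0,0,0],[0,0,0],[0,0,0],[0,0,0]],"fingers":[1,1,1,1,1]}' 42; python3 go.py 467 93 8 -22
```

```text
time: 2.75
tcp_pos: [465.7, 89.8, 7.4]
ee_rot: [-2.603, -1.756, 0.003]
ft_force: [0.3, -0.5, 0.2]
gripper_width: 88.2
t 2.75 tcp [465.721  89.759   7.352] w 88.2 F [ 0.277 -0.538  0.154]
travel cm (tool now) [ 0.348 -0.003 -0.065] | after turn [ 0.348 -0.003 -0.065]
twist deg [-0.135  0.052 -0.003] joints [-0.06   0.573  1.802 -0.     0.769  0.324]
```

```bash
python3 -m inch '{"travel":[[0.35,0,-0.05],[0,0,0],[0,0,0],[0,0,0],[0,0,0]],"twist":[[0,0,0],[0,0,0],[0,0,0],[0,0,0],[0,0,0]],"fingers":[1,0,-0.3,-1,-1]}' 42; python3 -m inch '{"travel":[[0,0,0],[0,0,0],[0,0,0],[0,0,0],[0,0,0]],"twist":[[0,0,0],[0,0,0],[0,0,0],[0,0,0],[0,0,0]],"fingers":[-1,-1,-1,-1,-1]}' 42;  python3 go.py 467 93 8 -22
```

```text
time: 3.25
tcp_pos: [468.0, 93.6, 9.8]
ee_rot: [2.603, 1.757, 0.002]
ft_force: [-0.5, -0.2, -0.3]
gripper_width: 57.7
time: 3.75
tcp_pos: [467.7, 93.6, 9.2]
ee_rot: [-2.604, -1.758, 0.0]
ft_force: [-0.1, 0.0, -0.2]
gripper_width: 28.3
t 3.75 tcp [467.686  93.553   9.228] w 28.3 F [-0.067  0.023 -0.163]
travel cm (tool now) [-0.077 -0.043  0.123] | after turn [-0.077 -0.043  0.123]
twist deg [-0.008  0.005  0.037] joints [-0.051  0.571  1.795 -0.     0.775  0.332]
```

Opening 28.3 mm is less than the 32 mm across the domes, so I'll look before lifting.

```bash
python3 - <<'E'
from rig import manip
import cv2,pickle,numpy as np
c=manip.read_camera("wrist");pickle.dump(c,open("w2.pkl","wb"));cv2.imwrite("pics/w2.png",c["img"][...,::-1])
c=manip.read_camera("side");pickle.dump(c,open("s2.pkl","wb"));cv2.imwrite("pics/s2z.png",cv2.resize(c["img"][225:305,210:320,::-1],(770,560),interpolation=cv2.INTER_CUBIC))
print(manip.observe()["gripper_width"])
E
```

```text
28.22033874403843
```

View pics/w2.png

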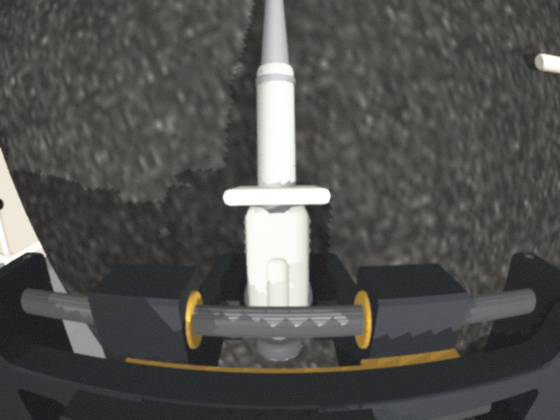

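View pics/s2z.png

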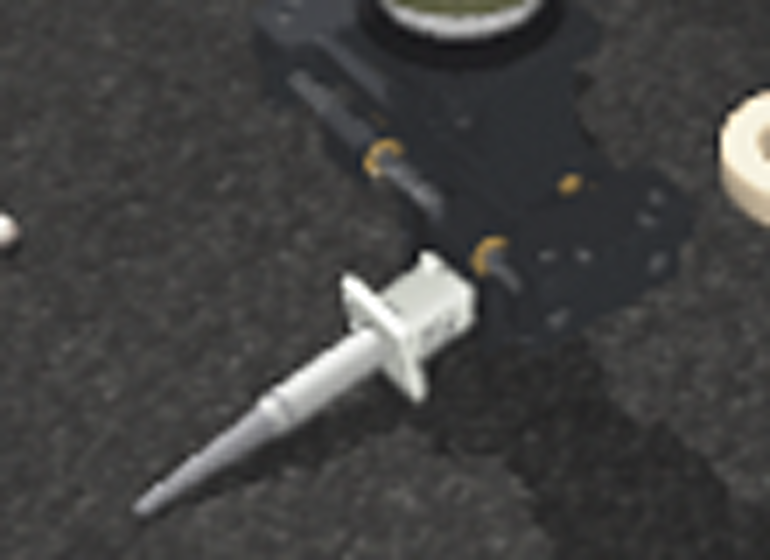

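```bash
python3 - <<'E'
from h import *
from rig import manip
from scipy.spatial.transform import Rotation as Ro
c=pickle.load(open("w2.pkl","rb"));s=manip.observe();R=Ro.from_rotvec(s["ee_rot"]).as_matrix();p=np.array(s["tcp_pos"])
for l,o in(("graspL",[0,-16,-19]),("graspR",[0,16,-19]),("pad +x",[9,-16,-19]),("pad -x",[-9,-16,-19])):print(l,fproj(c,p+R@o))
n=fplane(c,(277,192),19.6+20);print(n, fplane(c,(276,66),27-100*.153+7),"tool x",R[:,0])
E
python3 - <<'E'
import cv2;i=cv2.imread("pics/w2.png")[180:370,190:370];cv2.imwrite("pics/w2z.png",cv2.resize(i,None,fx=3.1,fy=3.1,interpolation=cv2.INTER_CUBIC))
E
```

```text
graspL [241.86697681 288.77133474]
graspR [313.3142028  288.84765294]
pad +x [240.9966728 270.7855958]
pad -x [242.76243979 305.73259647]
[484.76656239 136.6255857   39.6       ] [502.88360916 182.95034269  18.7       ] tool x [ 3.73997090e-01  9.27429873e-01 -7.98848656e-05]
```

View pics/w2z.png

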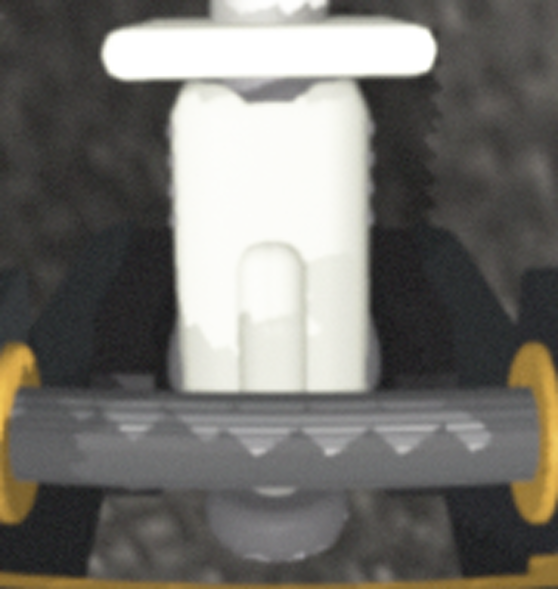

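The domes sit about 4 mm on the button side of the pad centre (dome about row 296, pad centre row 289). I'll open slightly, shift 4 mm and regrip.

```bash
python3 -m inch '{"travel":[[0,0,0],[0,0,0],[-0.35,0,0.1],[0,0,0],[0,0,0]],"twist":[[0,0,0],[0,0,0],[0,0,0],[0,0,0],[0,0,0]],"fingers":[-0.05,-0.05,-0.05,-0.05,-1]}' 42; python3 -m inch '{"travel":[[0,0,0],[0,0,0],[0,0,0],[0,0,0],[0,0,0]],"twist":[[0,0,0],[0,0,0],[0,0,0],[0,0,0],[0,0,0]],"fingers":[-1,-1,-1,-1,-1]}' 42;  python3 go.py 467 93 8 -22
python3 - <<'E'
from rig import manip
import cv2
c=manip.read_camera("wrist");cv2.imwrite("pics/w3z.png",cv2.resize(c["img"][180:370,190:370,::-1],None,fx=3.1,fy=3.1,interpolation=cv2.INTER_CUBIC))
E
```

```text
time: 4.35
tcp_pos: [466.4, 90.2, 8.2]
ee_rot: [-2.604, -1.757, 0.0]
ft_force: [0.8, -0.6, -0.2]
gripper_width: 35.7
time: 4.85
tcp_pos: [466.4, 90.3, 8.3]
ee_rot: [2.604, 1.758, 0.0]
ft_force: [0.0, -1.7, 2.2]
gripper_width: 29.0
t 4.85 tcp [466.413  90.296   8.305] w 29.0 F [ 0.015 -1.705  2.174]
travel cm (tool now) [ 0.273 -0.047  0.031] | after turn [ 0.273 -0.047  0.031]
twist deg [0.003 0.002 0.035] joints [-0.059  0.571  1.801 -0.     0.769  0.325]
```

View pics/w3z.png

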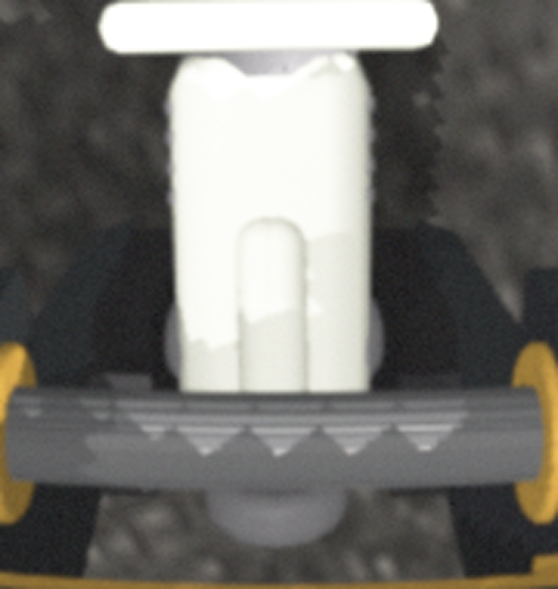

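Dome now centred on the pads (row about 290). Lifting.

```bash
python3 -m inch '{"travel":[[0,0,-0.5],[0,0,-1.5],[0,0,-2.5],[0,0,-2.5],[0,0,-2.5]],"twist":[[0,0,0],[0,0,0],[0,0,0],[0,0,0],[0,0,0]],"fingers":[-1,-1,-1,-1,-1]}' 45
python3 -m inch '{"travel":[[-2.5,0,-2.5],[-3,0,-2.5],[-3,0,-2.5],[-3,0,-2.5],[-2,0,-2]],"twist":[[0,0,0],[0,0,0],[0,0,0],[0,0,0],[0,0,0]],"fingers":[-1,-1,-1,-1,-1]}'
python3 go.py 420 -60 245 -22
python3 - <<'E'
from rig import manip
import cv2
c=manip.read_camera("wrist");cv2.imwrite("pics/w4.png",c["img"][...,::-1])
E
```

```text
time: 5.4
tcp_pos: [466.1, 90.4, 104.3]
ee_rot: [-2.604, -1.757, 0.001]
ft_force: [0.6, 0.5, -1.6]
gripper_width: 28.9
time: 5.9
tcp_pos: [415.1, -36.0, 224.7]
ee_rot: [2.604, 1.756, 0.001]
ft_force: [-0.2, 0.4, -1.7]
gripper_width: 29.0
t 5.9 tcp [415.089 -36.033 224.729] w 29.0 F [-0.177  0.351 -1.678]
travel cm (tool now) [-2.038  1.355 -2.026] | after turn [-2.038  1.353 -2.027]
twist deg [ 0.048  0.005 -0.006] joints [-0.372  0.158  1.66  -0.     1.323  0.012]
```

View pics/w4.png

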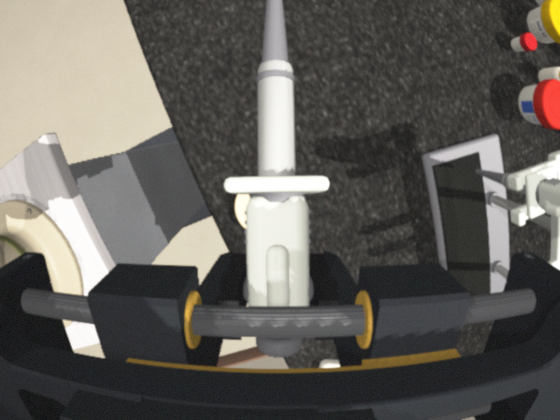

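Pipette is held and lifted. Easing the grip so it can swing.

```bash
python3 -m inch '{"travel":[[0,0,-1],[0,0,-1],[0,0,0],[0,0,0],[0,0,0]],"twist":[[0,0,0],[0,0,0],[0,0,0],[0,0,0],[0,0,0]],"fingers":[-1,-1,-1,-1,-1]}' 5
for i in 1 2 3; do python3 -m inch '{"travel":[[0,0,0],[0,0,0],[0,0,0],[0,0,0],[0,0,0]],"twist":[[0,0,0],[0,0,0],[0,0,0],[0,0,0],[0,0,0]],"fingers":[-1,-1,-1,-1,-1]}' 5 | grep -E "time|width"; done
python3 - <<'E'
from rig import manip
import cv2
c=manip.read_camera("wrist");cv2.imwrite("pics/w5.png",c["img"][...,::-1])
c=manip.read_camera("side");cv2.imwrite("pics/s5.png",c["img"][...,::-1])
E
```

```text
time: 6.45
tcp_pos: [415.8, -34.3, 242.6]
ee_rot: [-2.602, -1.758, 0.001]
ft_force: [-0.4, 0.4, -2.6]
gripper_width: 30.8
time: 6.95
gripper_width: 30.7
time: 7.45
gripper_width: 30.7
time: 7.95
gripper_width: 30.8
```

View pics/w5.png

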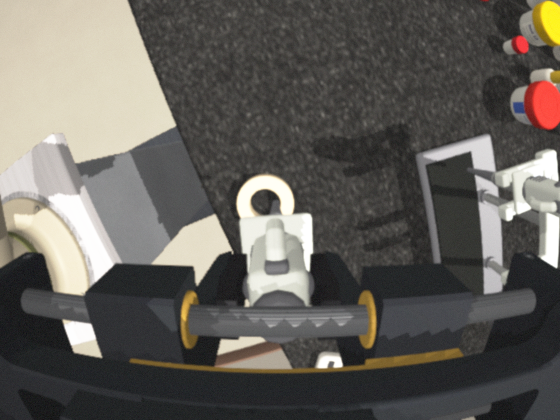

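View pics/s5.png

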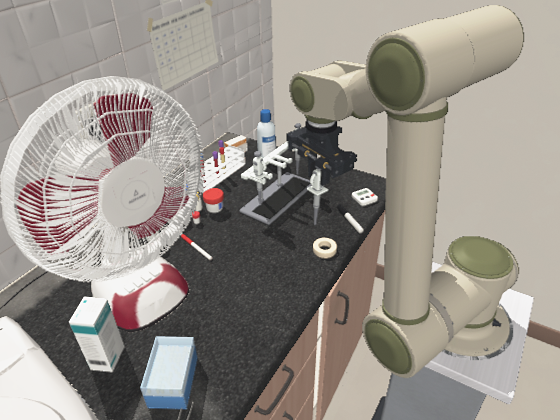

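The pipette has swung down: side view shows it vertical from (318,172) to nose (316,223). I'll wait 1 s more, then grip firmly.

```bash
for i in 1 2; do python3 -m inch '{"travel":[[0,0,0],[0,0,0],[0,0,0],[0,0,0],[0,0,0]],"twist":[[0,0,0],[0,0,0],[0,0,0],[0,0,0],[0,0,0]],"fingers":[-1,-1,-1,-1,-1]}' 5 | grep -E "time|width"; done
for i in 1 2; do python3 -m inch '{"travel":[[0,0,0],[0,0,0],[0,0,0],[0,0,0],[0,0,0]],"twist":[[0,0,0],[0,0,0],[0,0,0],[0,0,0],[0,0,0]],"fingers":[-1,-1,-1,-1,-1]}' 35 | grep -E "time|width"; done
python3 - <<'E'
from h import *
from rig import manip
from scipy.spatial.transform import Rotation as Ro
w=manip.read_camera("wrist");a=manip.read_camera("side");s=manip.observe()
pickle.dump((w,a,s),open("w6.pkl","wb"))
R=Ro.from_rotvec(s["ee_rot"]).as_matrix();p=np.array(s["tcp_pos"]);g=p+R@[0,0,-19]
print("pred button w",fproj(w,g+[0,0,30]),"nose side",proj(a,g+[0,0,-160]),"button side",proj(a,g+[0,0,30]))
i=cv2.resize(w["img"][180:370,190:370,::-1],(540,570),interpolation=cv2.INTER_CUBIC);cv2.imwrite("pics/w6.png",i)
i=cv2.resize(a["img"][140:240,270:370,::-1],(600,600),interpolation=cv2.INTER_CUBIC);cv2.imwrite("pics/s6.png",i)
E
```

```text
time: 8.55
gripper_width: 30.5
time: 9.05
gripper_width: 30.4
time: 9.55
gripper_width: 28.8
time: 10.05
gripper_width: 28.9
pred button w [277.56215229 328.05539873] nose side [316.86722832 222.15077377] button side [319.54405895 163.29747096]
```

View pics/w6.png

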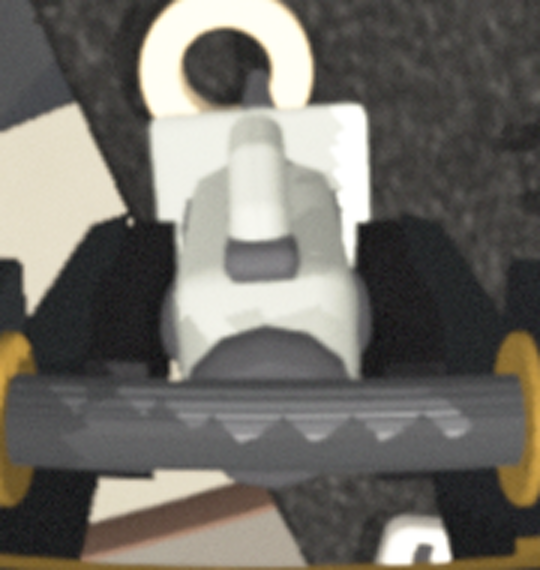

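View pics/s6.png

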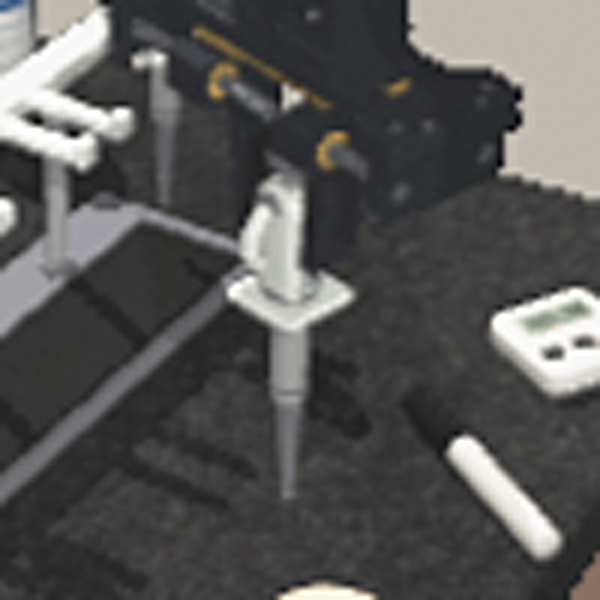

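Plumb: nose at side (318,223) against a predicted (317,222). Next I turn the gripper to the fork's direction and move in front of the stand.

```bash
python3 -m inch '{"travel":[[0,0,0],[0,0,0],[0,0,0],[0,0,0],[0,0,0]],"twist":[[0,0,5],[0,0,8],[0,0,8],[0,0,8],[0,0,8]],"fingers":[-1,-1,-1,-1,-1]}' 35
python3 -m inch '{"travel":[[0,0,0],[0,0,0],[0,0,0],[0,0,0],[0,0,0]],"twist":[[0,0,8],[0,0,8],[0,0,8],[0,0,8],[0,0,3.3]],"fingers":[-1,-1,-1,-1,-1]}'
python3 go.py 524.3 -191.8 205 -94.3
```

```text
time: 10.65
tcp_pos: [415.9, -34.9, 243.3]
ee_rot: [3.03, 0.832, 0.0]
ft_force: [1.1, 0.0, -1.2]
gripper_width: 28.8
time: 11.15
tcp_pos: [415.9, -34.9, 243.3]
ee_rot: [-3.139, 0.124, -0.0]
ft_force: [-0.5, 0.4, -1.7]
gripper_width: 28.9
t 11.15 tcp [415.936 -34.871 243.259] w 28.9 F [-0.456  0.441 -1.749]
travel cm (tool now) [12.044 14.786  3.826] | after turn [11.983 14.836  3.826]
twist deg [-0.    -0.003 -0.237] joints [-0.369  0.142  1.622  0.     1.377  1.281]
```

```bash
python3 -m inch '{"travel":[[1.2,1.8,0],[2.4,3.3,0.8],[2.4,3.5,1],[2.4,3.3,1],[1.6,1.7,0.7]],"twist":[[0,0,0],[0,0,0],[0,0,0],[0,0,0],[0,0,-0.2]],"fingers":[-1,-1,-1,-1,-1]}'
python3 -m inch '{"travel":[[1,0.7,0],[0.6,0.4,0.2],[0.3,0,0.1],[0,0,0],[0,0,0]],"twist":[[0,0,0],[0,0,0],[0,0,0],[0,0,0],[0,0,0]],"fingers":[-1,-1,-1,-1,-1]}'
python3 go.py 524.3 -191.8 205 -94.3
python3 - <<'E'
from h import *
from rig import manip
from scipy.spatial.transform import Rotation as Ro
w=manip.read_camera("wrist");a=manip.read_camera("side");t=manip.read_camera("top");s=manip.observe()
pickle.dump((w,a,t,s),open("w7.pkl","wb"))
R=Ro.from_rotvec(s["ee_rot"]).as_matrix();p=np.array(s["tcp_pos"]);g=p+R@[0,0,-19]
S=np.array([634,-199.8,150]);fx=np.array([np.cos(-.075),np.sin(-.075),0]);fy=np.array([-fx[1],fx[0],0]);up=np.array([0,0,1])
for n,o in(("flange",g+[0,0,-48]),):print(n,fproj(w,o))
for l,(x,y,z) in dict(seat=(0,0,0),gapbackL=(27,10,0),gapbackR=(27,-10,0),frontLi=(-34,10,6.5),frontLo=(-34,22,6.5),frontRi=(-34,-10,6.5),frontRo=(-34,-22,6.5)).items():
    X=S+fx*x+fy*y+up*z;print(l,fproj(w,X).round(1))
cv2.imwrite("pics/w7.png",w["img"][...,::-1]);cv2.imwrite("pics/s7.png",a["img"][...,::-1])
E
```

```text
time: 11.65
tcp_pos: [506.4, -180.5, 207.2]
ee_rot: [3.139, -0.114, -0.001]
ft_force: [-0.5, 0.6, -1.3]
gripper_width: 29.1
time: 12.15
tcp_pos: [523.5, -189.6, 205.5]
ee_rot: [-3.14, 0.11, -0.0]
ft_force: [-0.3, 0.4, -1.8]
gripper_width: 28.9
t 12.15 tcp [ 523.456 -189.617  205.494] w 28.9 F [-0.26   0.416 -1.785]
travel cm (tool now) [0.1   0.212 0.049] | after turn [0.101 0.211 0.049]
twist deg [-0.001 -0.003  0.271] joints [-0.56   0.418  1.336  0.     1.387  1.081]
flange [279.74560909 248.51022287]
seat [283.4  60.8]
gapbackL [267.4  20.4]
gapbackR [299.7  20.8]
frontLi [266.4 114. ]
frontLo [246.3 114.1]
frontRi [300.  114.3]
frontRo [320.  114.8]
```

View pics/w7.png

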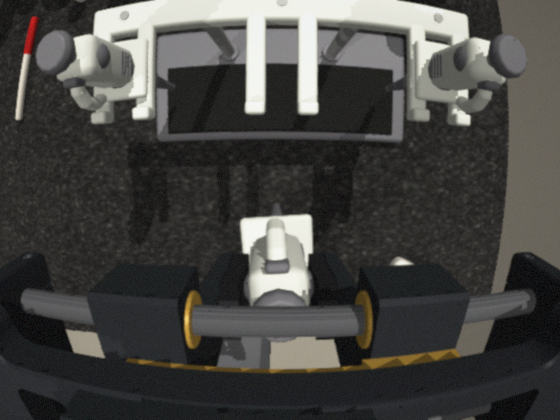

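View pics/s7.png

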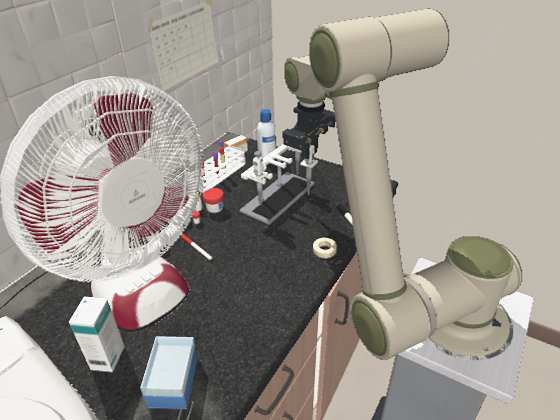

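```bash
python3 - <<'E'
import cv2,pickle
w,a,t,s=pickle.load(open("w7.pkl","rb"))
b=w["img"][...,::-1]
cv2.imwrite("pics/w7a.png",cv2.resize(b[0:130,225:345],None,fx=4.6,fy=4.6,interpolation=cv2.INTER_CUBIC))
cv2.imwrite("pics/w7b.png",cv2.resize(b[205:315,225:345],None,fx=5,fy=5,interpolation=cv2.INTER_CUBIC))
E
```

```text
(no output)
```

View pics/w7a.png

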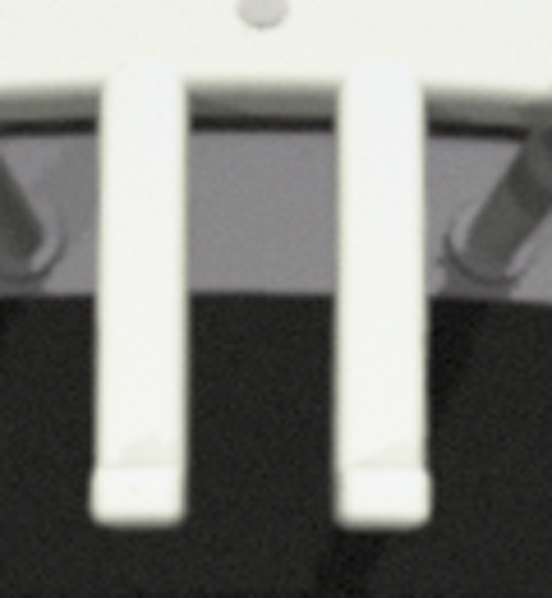

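View pics/w7b.png

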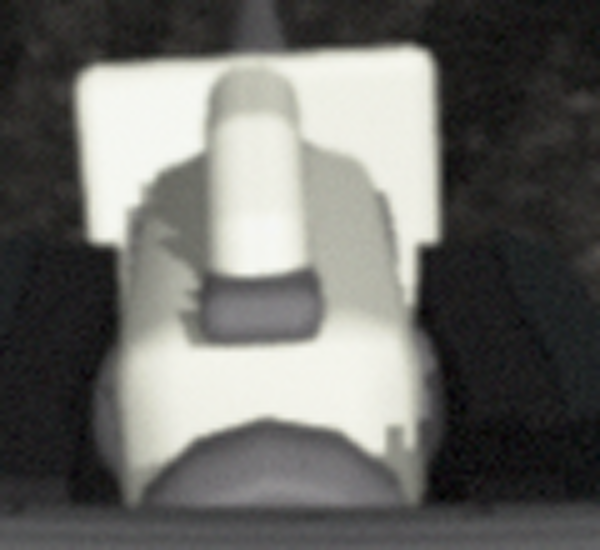

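```bash
python3 - <<'E'
from h import *
from scipy.spatial.transform import Rotation as Ro
np.set_printoptions(precision=2,suppress=True)
w,a,t,s=pickle.load(open("w7.pkl","rb"))
R=Ro.from_rotvec(s["ee_rot"]).as_matrix();p=np.array(s["tcp_pos"]);g=p+R@[0,0,-19]
A=lambda q:cr(q,(225,0),4.6);B=lambda q:cr(q,(225,205),5)
T=lambda q,f,z:R.T@(fplane(w,f(q),z)-p)
print("tool-frame mm (x fwd,y: + is right)")
for n,q,z in(("Lroot in",(188,120),150),("Rroot in",(338,120),150),("Lroot out",(103,120),150),("Rroot out",(423,120),150),("Lmid in",(187,440),150),("Rmid in",(335,440),150),("lip top L in",(184,468),156.5),("R in",(337,468),156.5),("lip L out",(93,510),156.5),("lip R out",(430,510),156.5),("lip front L",(138,520),156.5),("lip front R",(383,520),156.5)):print(n,T(q,A,z))
zt=g[2]-42
for n,q in(("fl L",(78,70)),("fl R",(436,55)),("fl L low",(90,240)),("fl R low",(439,240)),("edge mid",(257,57))):print(n,T(q,B,zt))
print("dome L/R",T((95,400),B,g[2]),T((441,400),B,g[2]),"button",T((268,420),B,g[2]+30))
E
```

```text
tool-frame mm (x fwd,y: + is right)
Lroot in [134.32  -8.99  55.61]
Rroot in [134.46  11.19  55.62]
Lroot out [134.61 -20.46  55.61]
Rroot out [134.9   22.71  55.62]
Lmid in [88.92 -8.97 55.6 ]
Rmid in [89.01 10.75 55.6 ]
lip top L in [84.61 -9.11 49.1 ]
R in [84.69 10.64 49.1 ]
lip L out [ 79.23 -20.92  49.09]
lip R out [79.41 22.77 49.1 ]
lip front L [ 77.82 -15.07  49.09]
lip front R [77.94 16.65 49.1 ]
fl L [ 19.83 -21.76  23.  ]
fl R [21.6  17.38 23.01]
fl L low [ -0.25 -21.09  23.  ]
fl R low [-0.19 18.46 23.  ]
edge mid [21.34 -2.15 23.01]
dome L/R [  1.55 -16.34 -19.  ] [  1.59  14.42 -19.  ] button [ 16.06  -1.02 -48.99]
```

```bash
python3 -m inch '{"travel":[[0,0.22,0],[0,0,0],[1.5,-0.07,0],[2,-0.09,0],[1.5,-0.07,0]],"twist":[[0,0,0],[0,0,2.9],[0,0,0],[0,0,0],[0,0,0]],"fingers":[-1,-1,-1,-1,-1]}'
python3 -m inch '{"travel":[[0,0,0],[0,0,0],[0,0,0],[0,0,0],[0,0,0]],"twist":[[0,0,0],[0,0,0],[0,0,0],[0,0,0],[0,0,0]],"fingers":[-1,-1,-1,-1,-1]}'
python3 go.py 634 -199.8 205 -97
python3 - <<'E'
from rig import manip
import cv2,pickle
w=manip.read_camera("wrist");s=manip.observe();pickle.dump((w,s),open("w8.pkl","wb"))
cv2.imwrite("pics/w8.png",cv2.resize(w["img"][80:290,200:360,::-1],None,fx=2.8,fy=2.8,interpolation=cv2.INTER_CUBIC))
E
```

```text
time: 12.8
tcp_pos: [574.2, -196.4, 205.4]
ee_rot: [3.136, -0.191, 0.001]
ft_force: [-0.2, -0.4, -1.5]
gripper_width: 28.7
time: 13.3
tcp_pos: [573.1, -196.2, 205.5]
ee_rot: [3.136, -0.191, 0.0]
ft_force: [0.6, 0.1, -2.2]
gripper_width: 28.5
t 13.3 tcp [ 573.123 -196.246  205.486] w 28.5 F [ 0.573  0.121 -2.207]
travel cm (tool now) [ 6.086 -0.387  0.05 ] | after turn [ 6.086 -0.389  0.049]
twist deg [ 0.006 -0.01   0.021] joints [-0.525  0.503  1.191 -0.     1.448  1.168]
```

View pics/w8.png

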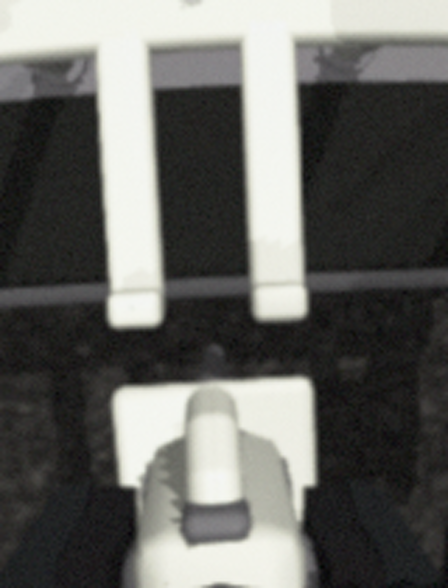

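```bash
python3 - <<'E'
from h import *
from scipy.spatial.transform import Rotation as Ro
np.set_printoptions(precision=2,suppress=True)
w,s=pickle.load(open("w8.pkl","rb"))
R=Ro.from_rotvec(s["ee_rot"]).as_matrix();p=np.array(s["tcp_pos"]);g=p+R@[0,0,-19]
A=lambda q:cr(q,(200,80),2.8)
T=lambda q,z:(R.T@(fplane(w,A(q),z)-p))[:2]
P={k:T(q,z) for k,q,z in(("rLi",(150,90),150),("rRi",(245,90),150),("rLo",(101,90),150),("rRo",(295,90),150),("mLi",(161,280),150),("mRi",(253,275),150),("lLi",(162,305),156.5),("lRi",(254,300),156.5),("lLo",(108,310),156.5),("lRo",(307,304),156.5),("lfL",(136,326),156.5),("lfR",(281,320),156.5))}
zt=g[2]-42
for k,q in(("flL",(113,392)),("flR",(312,379)),("fll",(120,484)),("flr",(316,484))):P[k]=T(q,zt)
for k in P:print(k,P[k])
ax=(P["rLi"]+P["rRi"]+P["rLo"]+P["rRo"])/4-(P["lLi"]+P["lRi"]+P["lLo"]+P["lRo"])/4
print("fork dir deg",np.degrees(np.arctan2(ax[1],ax[0])))
e=P["flR"]-P["flL"];print("flange yaw deg",np.degrees(np.arctan2(-e[0],e[1])),np.linalg.norm(e))
u=ax/np.linalg.norm(ax);v=np.array([-u[1],u[0]])
seat=(P["lfL"]+P["lfR"])/2+34*u
fu=np.array([e[1],-e[0]])/np.linalg.norm(e)
fc=(P["flL"]+P["flR"])/2-20*fu
fc2=(P["fll"]+P["flr"])/2
print("seat",seat,"flange c",fc,fc2,"move fork fwd",(seat-fc)@u,"right",(seat-fc)@v,(seat-fc2)@v,"tool",seat-fc)
E
```

```text
rLi [ 78.57 -16.11]
rRi [78.49  4.74]
rLo [ 78.79 -26.96]
rRo [78.64 15.73]
mLi [ 35.86 -13.98]
mRi [37.02  6.75]
lLi [ 31.38 -13.41]
lRi [32.51  6.77]
lLo [ 30.29 -25.39]
lRo [31.67 18.46]
lfL [ 26.66 -19.24]
lfR [28.04 12.78]
flL [ 19.14 -21.65]
flR [21.83 17.24]
fll [ -0.29 -20.9 ]
flr [-0.24 18.78]
fork dir deg -2.7400331173083687
flange yaw deg -3.962147713515817 38.978916508626526
seat [61.31 -4.86] flange c [ 0.53 -0.82] [-0.27 -1.06] move fork fwd 60.90106801057597 right -1.1208815224375799 -0.8445633496406154 tool [60.78 -4.03]
```

```bash
python3 -m inch '{"travel":[[0,-0.1,0],[1.2,-0.05,0],[1.5,-0.07,0],[1.5,-0.07,0],[1.3,-0.07,0]],"twist":[[0,0,0],[0,0,0],[0,0,0],[0,0,0],[0,0,0]],"fingers":[-1,-1,-1,-1,-1]}'
python3 -m inch '{"travel":[[0.58,-0.03,0],[0,0,0],[0,0,0],[0,0,0],[0,0,0]],"twist":[[0,0,0],[0,0,0],[0,0,0],[0,0,0],[0,0,0]],"fingers":[-1,-1,-1,-1,-1]}'
python3 go.py 634 -199.8 205 -97
python3 - <<'E'
from rig import manip
import cv2,pickle
w=manip.read_camera("wrist");a=manip.read_camera("side");t=manip.read_camera("top");s=manip.observe();pickle.dump((w,a,t,s),open("w9.pkl","wb"))
cv2.imwrite("pics/w9.png",cv2.resize(w["img"][80:320,180:380,::-1],None,fx=2.5,fy=2.5,interpolation=cv2.INTER_CUBIC))
cv2.imwrite("pics/s9.png",cv2.resize(a["img"][90:230,225:345,::-1],None,fx=4.2,fy=4.2,interpolation=cv2.INTER_CUBIC))
E
```

```text
time: 13.85
tcp_pos: [629.1, -199.3, 205.2]
ee_rot: [-3.136, 0.191, -0.0]
ft_force: [0.4, 1.0, -1.9]
gripper_width: 28.8
time: 14.35
tcp_pos: [633.9, -199.7, 205.5]
ee_rot: [3.136, -0.191, 0.0]
ft_force: [-0.4, -0.3, -0.9]
gripper_width: 29.0
t 14.35 tcp [ 633.949 -199.733  205.5  ] w 29.0 F [-0.424 -0.295 -0.889]
travel cm (tool now) [0.006 0.006 0.05 ] | after turn [0.006 0.006 0.05 ]
twist deg [ 0.001 -0.007  0.021] joints [-0.483  0.609  0.997  0.     1.536  1.21 ]
```

View pics/w9.png

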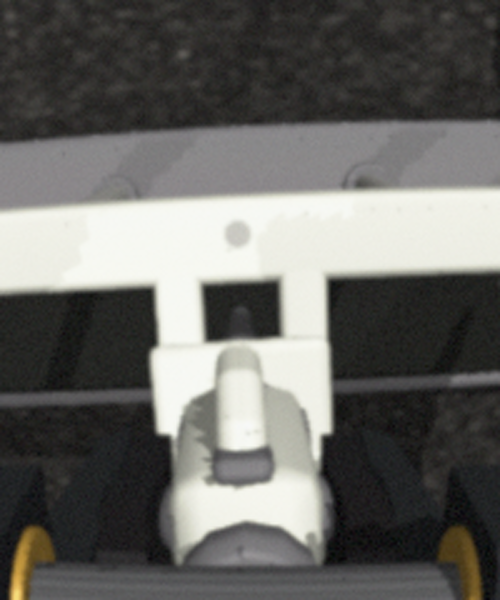

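View pics/s9.png

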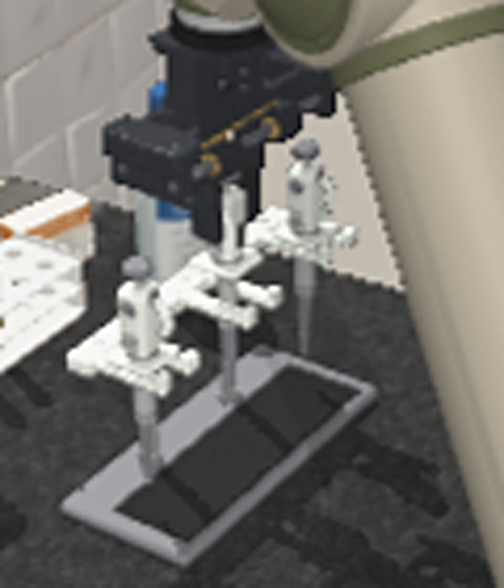

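```bash
python3 - <<'E'
from h import *
from scipy.spatial.transform import Rotation as Ro
w,a,t,s=pickle.load(open("w9.pkl","rb"))
R=Ro.from_rotvec(s["ee_rot"]).as_matrix();p=np.array(s["tcp_pos"]);g=p+R@[0,0,-19]
A=lambda q:cr(q,(180,80),2.5)
T=lambda q,z:(R.T@(fplane(w,A(q),z)-p))[:2]
for q,z in(((203,284),150),((280,281),150),((157,300),150),((327,300),150),((203,310),150),((282,310),150),((152,350),g[2]-42),((331,341),g[2]-42),((156,430),g[2]-42),((332,430),g[2]-42)):print(q,T(q,z).round(1))
E
python3 -m inch '{"travel":[[0,0,0.5],[0,0,0.7],[0,0,0.6],[0,0,0.2],[0,0,0]],"twist":[[0,0,0],[0,0,0],[0,0,0],[0,0,0],[0,0,0]],"fingers":[-1,-1,-1,-1,-1]}'
python3 go.py 634 -199.8 179 -97
```

```text
(203, 284) [ 27.  -11.7]
(280, 281) [27.8  7.9]
(157, 300) [ 22.8 -23.6]
(327, 300) [22.8 20.1]
(203, 310) [ 20.1 -11.8]
(282, 310) [20.2  8.5]
(152, 350) [ 19.  -21.4]
(331, 341) [21.1 17.8]
(156, 430) [  0.1 -21.1]
(332, 430) [ 0.1 18.8]
time: 15.0
tcp_pos: [634.1, -199.7, 184.6]
ee_rot: [-3.135, 0.191, 0.001]
ft_force: [-0.1, -0.5, -1.4]
gripper_width: 28.6
t 15.0 tcp [ 634.132 -199.705  184.644] w 28.6 F [-0.137 -0.471 -1.412]
travel cm (tool now) [-0.011  0.011  0.564] | after turn [-0.012  0.011  0.564]
twist deg [-0.021  0.055  0.03 ] joints [-0.483  0.623  1.03   0.     1.489  1.21 ]
```

```bash
python3 -m inch '{"travel":[[0,0,0.1],[0,0,0.1],[0,0,0.1],[0,0,0.1],[0,0,0]],"twist":[[0,0,0],[0,0,0],[0,0,0],[0,0,0],[0,0,0]],"fingers":[-1,-1,-1,-1,-1]}'
python3 -m inch '{"travel":[[0,0,0.1],[0,0,0],[0,0,0.05],[0,0,0],[0,0,0]],"twist":[[0,0,0],[0,0,0],[0,0,0],[0,0,0],[0,0,0]],"fingers":[-1,-1,-1,-1,-1]}'
```

```text
time: 15.5
tcp_pos: [634.2, -199.7, 181.1]
ee_rot: [-3.136, 0.191, 0.0]
ft_force: [0.1, 0.9, -1.4]
gripper_width: 28.9
time: 16.0
tcp_pos: [634.3, -199.7, 180.2]
ee_rot: [3.136, -0.191, 0.001]
ft_force: [-1.7, 1.4, 3.9]
gripper_width: 28.4
```

The vertical force rose by 5 N at flange height about 151 mm: contact at seat height. I'll check visually before releasing.

```bash
python3 - <<'E'
from rig import manip
import cv2,pickle
w=manip.read_camera("wrist");a=manip.read_camera("side");s=manip.observe();print(s["ft_force"])
cv2.imwrite("pics/w10.png",cv2.resize(w["img"][80:320,180:380,::-1],None,fx=2.5,fy=2.5,interpolation=cv2.INTER_CUBIC))
cv2.imwrite("pics/s10.png",cv2.resize(a["img"][90:230,225:345,::-1],None,fx=4.2,fy=4.2,interpolation=cv2.INTER_CUBIC))
E
```

```text
[-2.12784865  1.44920746  4.98258851]
```

View pics/w10.png

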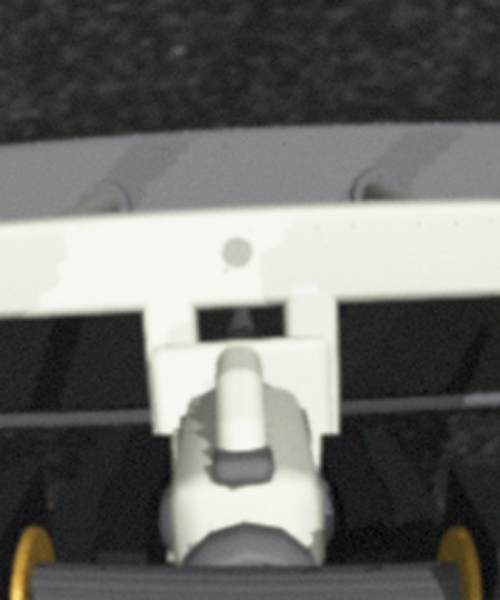

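View pics/s10.png

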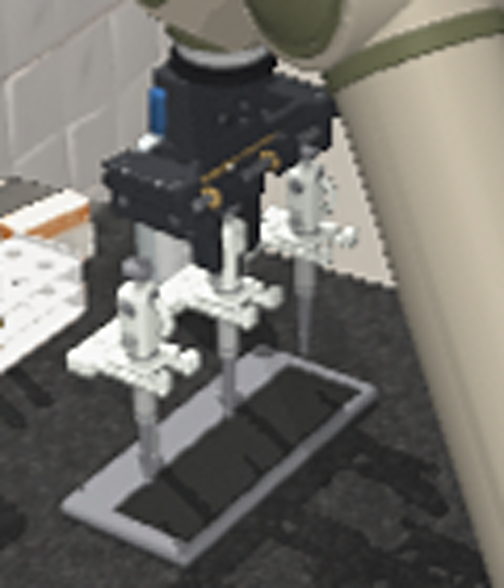

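The flange lies on the prongs, between beam and lips. I'll ease the grip, then open.

```bash
python3 -m inch '{"travel":[[0,0,0],[0,0,0],[0,0,0],[0,0,0.03],[0,0,0]],"twist":[[0,0,0],[0,0,0],[0,0,0],[0,0,0],[0,0,0]],"fingers":[-1,-1,-1,-1,-1]}' 5
python3 -m inch '{"travel":[[0,0,0],[0,0,0],[0,0,0],[0,0,0],[0,0,0]],"twist":[[0,0,0],[0,0,0],[0,0,0],[0,0,0],[0,0,0]],"fingers":[-0.25,-0.2,-0.1,0,0.2]}'
python3 -m inch '{"travel":[[0,0,0],[0,0,0],[0,0,0],[0,0,0],[0,0,0]],"twist":[[0,0,0],[0,0,0],[0,0,0],[0,0,0],[0,0,0]],"fingers":[0.2,0.2,0.2,0.2,0.2]}'
python3 - <<'E'
from rig import manip
import cv2,pickle
w=manip.read_camera("wrist");a=manip.read_camera("side");s=manip.observe();print(s["ft_force"])
cv2.imwrite("pics/w11.png",cv2.resize(w["img"][80:320,180:380,::-1],None,fx=2.5,fy=2.5,interpolation=cv2.INTER_CUBIC))
cv2.imwrite("pics/s11.png",cv2.resize(a["img"][90:230,225:345,::-1],None,fx=4.2,fy=4.2,interpolation=cv2.INTER_CUBIC))
E
```

```text
time: 16.6
tcp_pos: [634.3, -199.7, 179.6]
ee_rot: [-3.136, 0.191, -0.0]
ft_force: [-2.1, 1.5, 3.2]
gripper_width: 30.6
time: 17.1
tcp_pos: [634.3, -199.8, 179.3]
ee_rot: [-3.136, 0.191, 0.0]
ft_force: [0.8, -0.6, 0.8]
gripper_width: 50.1
time: 17.6
tcp_pos: [634.3, -199.7, 179.5]
ee_rot: [-3.136, 0.191, -0.0]
ft_force: [0.6, 0.0, -0.2]
gripper_width: 53.2
[0.58766606 0.38123804 0.89709174]
```

View pics/w11.png

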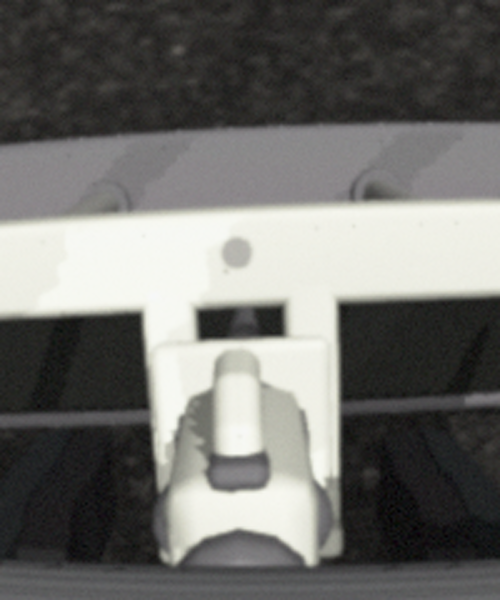

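View pics/s11.png

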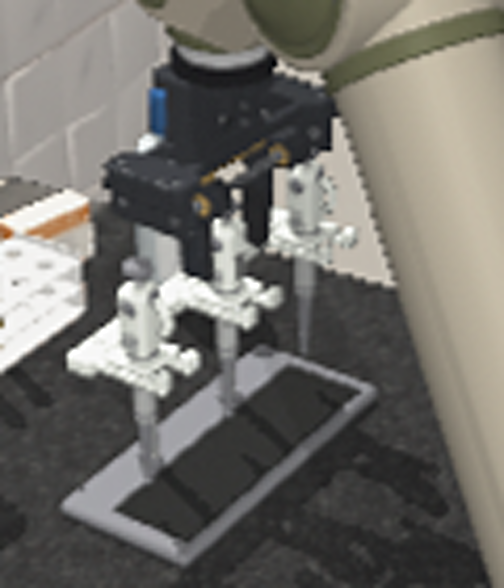

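Released, and the pipette stays in the fork. Retracting straight up (first 5 mm slowly), then back out of view.

```bash
python3 -m inch '{"travel":[[0,0,-0.5],[0,0,-1.5],[0,0,-2.5],[0,0,-3],[0,0,-3]],"twist":[[0,0,0],[0,0,0],[0,0,0],[0,0,0],[0,0,0]],"fingers":[0.2,0.2,0.2,0.2,0.2]}'
python3 -m inch '{"travel":[[-3,0,-2],[-4,0,0],[-4,0,0],[-4,0,0],[-3,0,0]],"twist":[[0,0,0],[0,0,0],[0,0,0],[0,0,0],[0,0,0]],"fingers":[0.2,0.2,0.2,0.2,0.2]}'
python3 -m inch '{"travel":[[-2,0,0],[-1,0,0],[0,0,0],[0,0,0],[0,0,0]],"twist":[[0,0,0],[0,0,0],[0,0,0],[0,0,0],[0,0,0]],"fingers":[0.2,0.2,0.2,0.2,0.2]}'
python3 - <<'E'
from rig import manip
import cv2,pickle
a=manip.read_camera("side");w=manip.read_camera("wrist");t=manip.read_camera("top");s=manip.observe();print(s["ft_force"],s["time"])
pickle.dump((w,a,t,s),open("w12.pkl","wb"))
cv2.imwrite("pics/s12.png",cv2.resize(a["img"][110:230,215:355,::-1],(700,600),interpolation=cv2.INTER_CUBIC))
cv2.imwrite("pics/w12.png",w["img"][...,::-1])
cv2.imwrite("pics/t12.png",t["img"][...,::-1])
E
```

```text
time: 18.2
tcp_pos: [634.1, -199.6, 286.0]
ee_rot: [3.136, -0.191, 0.0]
ft_force: [-0.5, 0.3, 0.2]
gripper_width: 52.7
time: 18.7
tcp_pos: [453.6, -177.3, 305.1]
ee_rot: [3.135, -0.191, 0.001]
ft_force: [-0.1, -0.2, -0.9]
gripper_width: 53.0
time: 19.2
tcp_pos: [426.6, -174.5, 304.2]
ee_rot: [-3.136, 0.19, 0.0]
ft_force: [0.7, -0.1, 0.0]
gripper_width: 52.5
[-0.64142017  0.28801796  0.03849385] 19.35
```

View pics/s12.png

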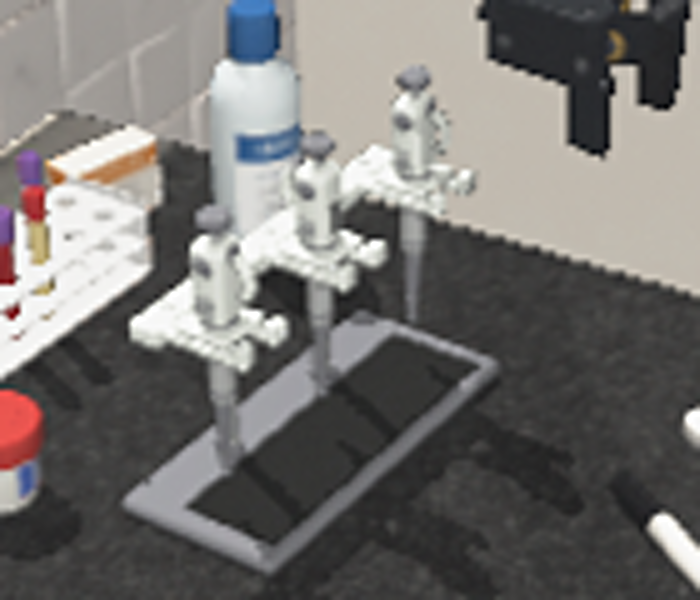

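View pics/w12.png

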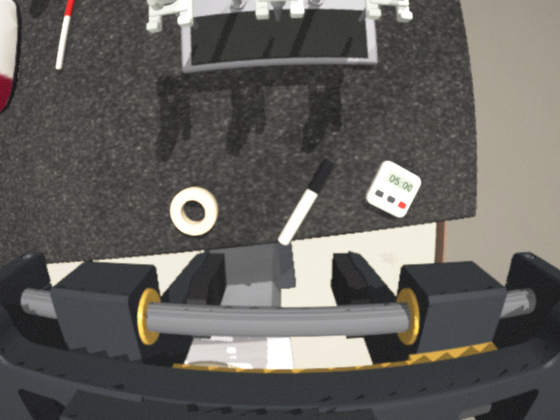

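View pics/t12.png

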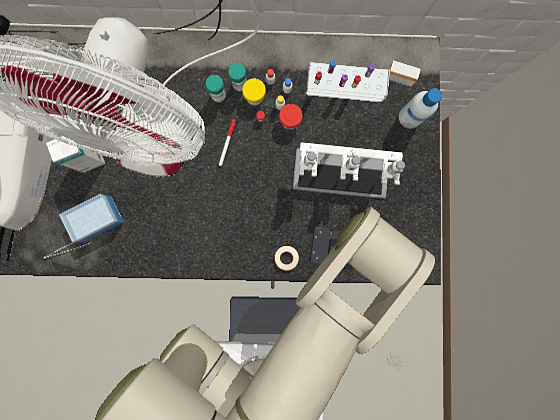

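All three pipettes hang in a row, with the middle button at side crop (317,143). Tape and timer have not moved. I'll make one numeric check and then hand in.

```bash
python3 - <<'E'
from h import *
w,a,t,s=pickle.load(open("w12.pkl","rb"))
cv2.imwrite("pics/t12z.png",cv2.resize(t["img"][130:220,285:415,::-1],(780,540),interpolation=cv2.INTER_CUBIC))
C=lambda p:cr(p,(215,110),5)
print("mid button (z=228)",plane(a,C((317,143)),228).round(1),"nose (z=38)",plane(a,C((322,388)),38).round(1))
print("L",plane(a,C((213,215)),228).round(1),"R",plane(a,C((412,75)),228).round(1))
for n,p in(("tape",(194,211)),("timer",(393,189)),("marker",(306,202))):print(n,fplane(w,p,15).round(1))
A=d["side"]["img"].astype(int);B=a["img"].astype(int);df=np.abs(A-B).sum(2)>60
for n,(y0,y1,x0,x1) in dict(hungL=(148,207,240,272),hungR=(122,176,288,312),tape=(234,260,310,340)).items():print(n,"changed px",df[y0:y1,x0:x1].sum())
E
```

```text
mid button (z=228) [ 632.7 -192.5  228. ] nose (z=38) [ 640.  -204.9   38. ]
L [641.3 -91.  228. ] R [ 625.6 -297.3  228. ]
tape [394.2 -49.6  15. ]
timer [ 392.7 -334.7   15. ]
marker [ 388.  -208.1   15. ]
hungL changed px 3
hungR changed px 63
tape changed px 24
```

View pics/t12z.png

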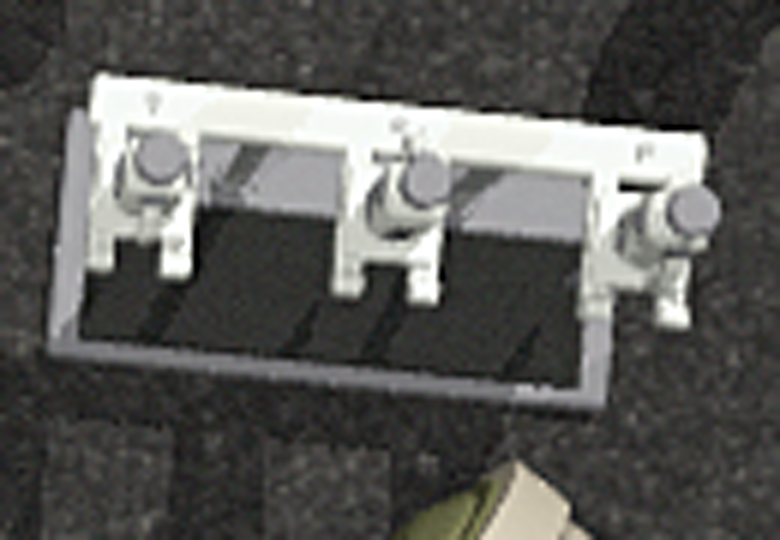

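```bash
python3 -c "
from rig import manip
print(manip.close_job())"
```

```text
the job is handed in; nothing more can be done
None
```

The short pipette now hangs released in the free middle fork, and I handed the job in at about 19 s. No verdict came back, so the checks below are my own.

**What I did:**
- My first grip closed with the domes about 4 mm off the pad centre, so I opened slightly, shifted and gripped again at 42–45 N.
- After lifting and moving right, I eased the grip to 5 N so the pipette swung plumb. I then held it at 35 N, turned it to the fork and brought it in from the front.
- I lowered it until the vertical force rose about 5 N with the flange at about 151 mm, then eased the grip, opened the fingers and backed off.

**What the last pictures showed:**
- **Seat:** the flange lies on the prongs between the beam and the front lips. The button is within about 2 mm of the midpoint between the two neighbouring buttons, and the robot is well clear.
- **Hung pipettes:** both appear where they were. Of the changed pixels, 3 were around the left one and 63 around the right. I put the 63 down to the changed background and did not look further.
- **Loose things:** tape, timer and marker measure within about 3–6 mm of my first readings. The two readings came from different cameras (2 mm calibration), and nothing came near these objects.

**What disagreed or was odd:**
- The fingers read about 29 mm on the 32 mm domes, probably because the pads give.
- Placed by the side camera alone, the button and nose in the stand come out about 14 mm apart sideways, a lean of about 0.08 rad. The neighbouring buttons also come out about 5 mm off in that view, and the top view looks upright. The 0.1 rad limit is therefore probably met, but I did not measure the lean accurately.

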